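# Pack the painter's box

## Task

Pack the painter's wooden box: lay the full big tube, the full small tube and the charcoal carton flat, and stand the low jar upright, each fully down in the liner pocket cut to its shape. Leave the squeezed-out tube and the tall bottle standing or lying where they are, do not tip the jar over on the way, and let go of everything at the end.

Things in the scene. Friction and masses are not known exactly. Their poses are not given: they have to be found in the camera images.
- big_tube: Full large paint tube, aluminium with blue band and black screw cap, lying flat on the table: 100 mm long; belly 31 mm wide, 26 mm high (from 28 mm on the cap side of the origin to 14 mm on the tail side), flattening to a 34 mm wide crimped tail; 110 g. Origin: middle of its length, on its underside; x from cap to tail, z up.
- small_tube: Full small paint tube, like the big one, lying flat: 70 mm long; belly 22 mm wide, 20 mm high (from 20 mm on the cap side of the origin to 10 mm on the tail side), tail 24 mm wide; 45 g. Origin: middle of its length, on its underside; x from cap to tail, z up.
- carton: Small closed cardboard carton of charcoal with a paper band, lying on the table: 54 mm (x) x 40 mm (y) x 24 mm high; 60 g. Origin: centre of its underside; z up.
- low_jar: Low round glass jar of painting medium with a wide black lid, upright on the table: 44 mm diameter, 38 mm high; 90 g. Origin: centre of its underside; z up.
- liner_long: Cork liner, 128 (x) x 78 (y) x 10 mm, fixed in a bay of the wooden paint box; pocket in its middle 116 x 50 mm (x, y), for the big tube, 5 mm deep. Origin: centre of its underside, 6 mm above the table; pocket floor 5 mm, top 10 mm above it. z up. Paint box: fixed, 284 x 212 mm, walls 8 mm thick, 22 mm high.
- liner_small: Cork liner, 128 (x) x 78 (y) x 10 mm, fixed in a bay of the wooden paint box; pocket in its middle 86 x 38 mm (x, y), for the small tube, 5 mm deep. Origin: centre of its underside, 6 mm above the table; pocket floor 5 mm, top 10 mm above it. z up. Which liner is in which of the four bays changes.
- liner_oblong: Cork liner, 128 (x) x 78 (y) x 10 mm, fixed in a bay of the wooden paint box; pocket in its middle 70 x 56 mm (x, y), for the carton, 5 mm deep. Origin: centre of its underside, 6 mm above the table; pocket floor 5 mm, top 10 mm above it. z up. Bay centres: 132 mm apart along x, 82 mm along y.
- liner_round: Cork liner, 128 (x) x 78 (y) x 10 mm, fixed in a bay of the wooden paint box; pocket in its middle round, 60 mm in diameter, for the low jar, 5 mm deep. Origin: centre of its underside, 6 mm above the table; pocket floor 5 mm, top 10 mm above it. z up. 
- spent_tube: To be left alone: a used-up paint tube, squeezed flat (7 mm), its tail rolled up into a 17 mm thick roll, black cap 20 mm in diameter; 84 mm long, 35 mm wide. Origin: near the middle of its length, on its underside; x from cap to tail, z up.
- tall_bottle: To be left alone: an upright solvent bottle with shoulders, narrow neck and small black cap; 44 mm diameter, 64 mm high. Origin: centre of its underside; z up. It stands among the things to pack; a palette, a bowl and a jar of brushes are farther out, clear of the work.
Things that resemble listed ones, but are neither listed nor needed, are in the scene too. Leave any purple or yellow look-alike of the small_tube alone. Of the things that look like the carton, take the one that is farthest to the robot's right at the start.

How it is judged:
At the end, for the whole second after the job is handed in: Both full tubes, carton and jar each in its pocket (within 13 mm of the liner centre, under 7.5 mm above the liner origin, tilt < 0.12 rad, tubes and carton along liner x within 0.3 rad, either way), released, at rest; spent tube and tall bottle within 20 mm of their start, untipped, at rest (horizontal distance between big_tube and liner_long below 0.013 m and z of big_tube in the frame of liner_long below 0.0075 m and angle between each of big_tube, small_tube, carton, low_jar's own z axis and vertical below 0.12 rad and linear speed of each of big_tube, small_tube, carton, low_jar, spent_tube, tall_bottle below 0.01 m/s and angular speed of each of big_tube, small_tube, carton, low_jar below 0.1 rad/s and contact force between the fingers and big_tube below 0.1 N and angle between the x axis of big_tube and the x axis of liner_long, either way round below 0.3 rad and horizontal distance between small_tube and liner_small below 0.013 m and z of small_tube in the frame of liner_small below 0.0075 m and contact force between the fingers and small_tube below 0.1 N and angle between the x axis of small_tube and the x axis of liner_small, either way round below 0.3 rad and horizontal distance between carton and liner_oblong below 0.013 m and z of carton in the frame of liner_oblong below 0.0075 m and contact force between the fingers and carton below 0.1 N and angle between the x axis of carton and the x axis of liner_oblong, either way round below 0.3 rad and horizontal distance between low_jar and liner_round below 0.013 m and z of low_jar in the frame of liner_round below 0.0075 m and contact force between the fingers and low_jar below 0.1 N and distance of each of spent_tube, tall_bottle from where it was at the start of the episode below 0.02 m and angle between each of spent_tube, tall_bottle's own z axis and vertical below 0.15 rad); the robot touches nothing.
It fails at once if a look-alike was moved by more than 20 mm (distance of any of spent_tube, tall_bottle from where it was at the start of the episode above 0.02 m).
It fails at once if the low jar was tipped over (angle between low_jar's own z axis and vertical above 0.7 rad).
It also fails if it takes over 112 s, if anything falls off the work surface, if the arm or the gripper's body presses on something with over 40 N, if the wrist force passes 120 N, or if a joint passes its speed limit or range.

## Robot

A 7-joint arm with a two-finger parallel gripper is mounted at the origin on the work surface. World frame = base frame: x ahead of the robot, y to its left, z up, the work surface at z = 0. Lengths are in m, angles in rad, forces in N, time in s.
With the tool pointing down it reaches from about 0.425 to 0.95 m from the base axis. Payload 4.7 kg.
Tool frame: the origin (TCP) lies between the finger pads; the fingertips stand 25 mm ahead of it and the grasp point (between the pads) lies 6 mm ahead of it; z points along the fingers, y is the line along which they close (so a half turn about z gives the same grasp; the last joint's range is limited). The gripper opens to 85 mm and grips with 20 to 120 N. Pads are 22 mm wide; open, the fingers measure 114 mm over their backs; the gripper's body (76 mm by 85 mm) begins 54 mm behind the grasp point. The pads swing forward as they close: fully open they stand 13 mm farther back than shut.
Start: joints at [1.201, 0.469, -0.049, 1.532, 0.024, 1.141, -0.082], TCP at [0.226, -0.636, 0.256] pointing down, gripper open.
Joint ranges: [-2.59, 2.59], [-0.33, 1.99], [-1.39, 1.29], [0.1, 2.45], [-1.04, 4.18], [0.21, 1.99], [-2.66, 2.66]. Speed limits (rad/s): [2.57, 2.57, 3.14, 3.14, 3.14, 3.14, 3.14].

## Interface

Orientations are given as a 3x3 rotation matrix whose columns are the frame's x, y, z axes.
In Python, from rig import * gives the robot as it stands. Calls block until the motion is done:
- movep(position, orientation): joint-space move of the TCP to a pose.
- move_l(position, attitude=None, feed=0.15, until_force=None): straight line of the TCP; attitude=None keeps the orientation; feed is the mean speed in m/s. With until_force (N) it stops when the force on the tool has changed by that much, and returns True; else False.
- move_joints(angles): joint-space move.
- command_gripper(opening, newtons=None): finger opening in m; newtons is the grip in N (None keeps the last); returns when the fingers have stopped.
- sleep(seconds).
- inverse_kinematics(position, orientation): joint angles nearest the present ones, or None.
- sense(): the state.
- camera(name): name is "side" or "top"; returns (picture, depth): 384x512x3 uint8, red, green, blue; 384x512 float32, m along the optical axis (not along the pixel's ray), 0 where there is no reading.
- camera_params(name): a dict with "K" (3x3 intrinsics, pixels), "dist" ([k1, k2, p1, p2, k3] as OpenCV has them; the pictures are not rectified), "position" and "rotation" of the camera in the world. Camera axes: x right, y down, z forward; pixel columns grow to the right and rows downward; lengths in m; the calibration is good to about 2 mm. A picture is of the moment at which its call begins. camera_params takes no time and is no camera call.
A pose or a line that the arm cannot do raises Unreachable and nothing moves.
- finish_job(): hands the job in; it is judged then, once.
The state is a dict: "time_s": time; "joint_pos": joint angles; "qd": joint speeds; "joint_efforts": joint torques, N m; "position": TCP position; "tcp_rot": TCP orientation; "wrist_force": force on the tool from outside, world axes, zero at the start; "ft_torque": the same for the moment, N m; "finger_gap": finger opening in m; "gripper_force": force on a finger pad.
Only numpy, scipy, OpenCV 4.12 (cv2) and the standard library are available. Lean on these libraries where they do the work, as an engineer would, in place of code of your own. Each camera call takes 0.05 s, during which the arm holds its last target. There are 200 camera calls.

## Working session

There is one attempt and no reset: what is moved stays moved. The work goes in short steps, each a Python script; the robot and the scene stay as the last script left them, time stands still between calls to the robot, and variables do not carry over. Pictures are saved under pics/ and viewed, at most 14 in all, crops included, and the job is handed in when it is done.

```bash
ls; mkdir -p pics; python3 - <<'E'
from rig import *
import cv2,numpy as np
for n in("top","side"):
    p,d=camera(n); np.savez(f"{n}0.npz",p=p,d=d); cv2.imwrite(f"pics/{n}0.png",cv2.resize(p[:,:,::-1],(800,600),interpolation=cv2.INTER_CUBIC))
    c=camera_params(n);print(n,c)
    print((d>0).mean())
print(sense()["time_s"])
E
```

```text
pics
top {'K': array([[469.09499322,   0.        , 251.90767197],
       [  0.        , 469.09499322, 192.11579491],
       [  0.        ,   0.        ,   1.        ]]), 'dist': array([0.00469049, 0.        , 0.        , 0.        , 0.        ]), 'position': array([0.36077427, 0.11984009, 1.42468781]), 'rotation': array([[ 0.00226207, -0.9944823 ,  0.10488007],
       [-0.99992642, -0.00349942, -0.01161522],
       [ 0.01191815, -0.10484608, -0.99441704]])}
0.99609375
side {'K': array([[363.76372945,   0.        , 249.31131493],
       [  0.        , 363.76372945, 190.12174354],
       [  0.        ,   0.        ,   1.        ]]), 'dist': array([-0.11272437,  0.        ,  0.        ,  0.        ,  0.        ]), 'position': array([0.44378571, 0.77662883, 0.49277219]), 'rotation': array([[-0.99835899, -0.00800505,  0.05670317],
       [-0.0516521 ,  0.55342379, -0.83129668],
       [-0.02472632, -0.83286135, -0.55292909]])}
0.9957529703776041
0.1
```

View pics/top0.png

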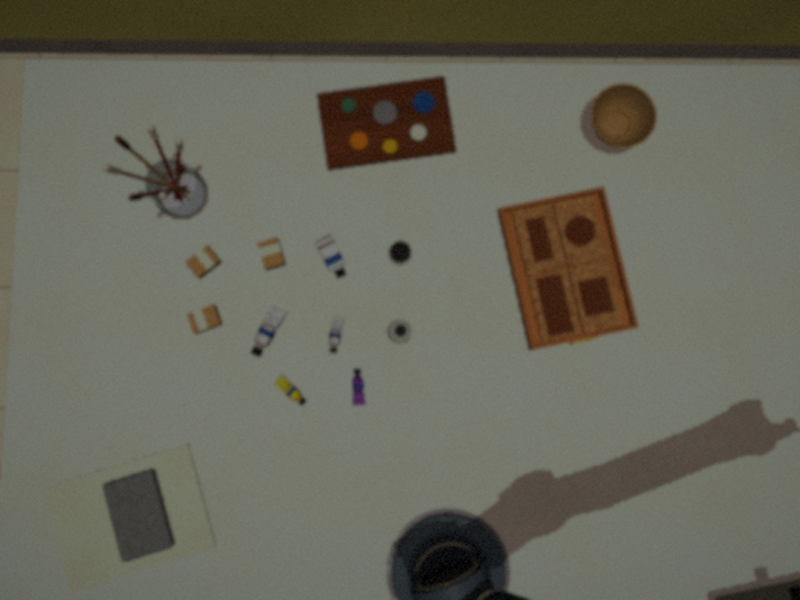

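View pics/side0.png

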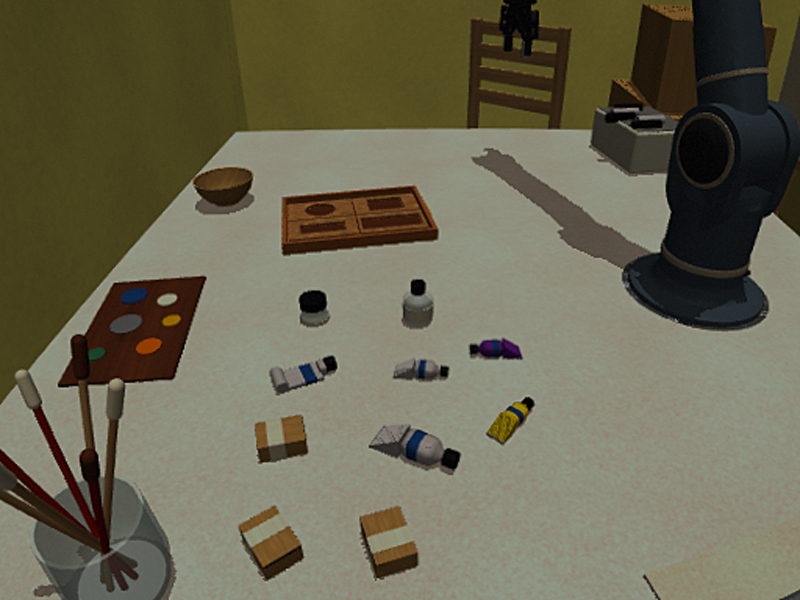

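The top view (800x600 px) shows the following:
- **To pack:** jar (400,252), big tube (268,330), small tube (335,335), and the rightmost carton (271,253).
- **To leave alone:** spent tube (331,255) and bottle (399,331).
- **Box:** around (568,268). Its pockets are long (555,305), small (540,240), oblong (597,297) and round (580,231).

The side view agrees.

```bash
cat > vis.py <<'E'
import cv2,numpy as np
from rig import *
def rays(n):
    c=camera_params(n); v,u=np.mgrid[:384,:512].astype(np.float64)
    p=cv2.undistortPoints(np.stack([u.ravel(),v.ravel()],1)[:,None],c["K"],c["dist"]).reshape(384,512,2)
    r=np.dstack([p,np.ones((384,512))])@c["rotation"].T
    return c["position"],r
def cloud(n,d):
    o,r=rays(n); P=o+r*d[...,None]; P[d<=0]=np.nan; return P
def shot(n):
    p,d=camera(n); return p,d,cloud(n,d)
def fit(P2):
    (c,s,a)=cv2.minAreaRect(P2.astype(np.float32)); 
    if s[0]<s[1]: s=s[::-1]; a+=90
    return np.round(c,4),np.round(s,4),round((a+90)%180-90,1)
E
python3 - <<'E'
from vis import *
for n in("top","side"):
    f=np.load(n+"0.npz"); p,d=f["p"],f["d"]; P=cloud(n,d)
    x,y,z=P[...,0],P[...,1],P[...,2]
    roi=(x>.35)&(x<.75)&(y>-.4)&(y<.5)
    zt=z[roi&(abs(z)<.02)]; print(n,"table z med",np.median(zt),"mad",np.median(abs(zt-np.median(zt))))
    z0=np.median(zt)
    m=(roi&(z-z0>.005)).astype(np.uint8)
    k,l,st,ce=cv2.connectedComponentsWithStats(m,connectivity=4)
    for i in range(1,k):
        if st[i,4]<40: continue
        q=l==i; c,s,a=fit(P[q][:,:2]); print(n,np.round(ce[i]*800/512),st[i,4],"c",c,"s",s,"a",a,"z98 %.4f"%(np.percentile(z[q],97)-z0), "rgb",p[q].mean(0).astype(int))
    # pockets: dark pixels within box
    hsv=cv2.cvtColor(p,cv2.COLOR_RGB2HSV)
    b=(x>.35)&(x<.75)&(y<-.1)&(y>-.45)&(hsv[...,1]>120)&(z>-.01)&(z<.04)
    k,l,st,ce=cv2.connectedComponentsWithStats(b.astype(np.uint8))
    i=1+st[1:,4].argmax(); q=l==i; print("box",fit(P[q][:,:2]),"V pct",np.percentile(hsv[q][:,2],[5,15,25,50,75,95]))
    g=hsv[...,2]; e=cv2.erode(q.astype(np.uint8),np.ones((5,5)))
    t,_=cv2.threshold(g[q].reshape(-1,1),0,255,cv2.THRESH_OTSU)
    m=((g<t)&(l==i)).astype(np.uint8); m=cv2.morphologyEx(m,cv2.MORPH_OPEN,np.ones((3,3)))
    k,l2,st,ce=cv2.connectedComponentsWithStats(m)
    for j in range(1,k):
        if st[j,4]<60: continue
        qq=l2==j; print(" pocket",np.round(ce[j]*800/512),fit(P[qq][:,:2]),st[j,4],"z %.4f"%(np.median(z[qq])-z0),"mean",np.round(P[qq].mean(0),4))
E
```

```text
top table z med 5.959724476478634e-05 mad 0.002747651684125718
top [178. 166.] 74 c [0.7187 0.4808] s [0.0569 0.0381] a 25.1 z98 0.2451 rgb [55 40 34]
top [194. 194.] 279 c [0.709  0.4814] s [0.0784 0.0254] a -8.8 z98 0.1017 rgb [84 84 83]
top [566. 268.] 6269 c [ 0.5746 -0.2345] s [0.2928 0.2199] a 12.5 z98 0.0233 rgb [87 55 30]
top [330. 255.] 173 c [0.594  0.2251] s [0.0837 0.034 ] a 26.9 z98 0.0203 rgb [90 90 88]
top [270. 254.] 256 c [0.5988 0.3439] s [0.0558 0.0421] a 16.6 z98 0.0283 rgb [107  93  69]
top [399. 253.] 167 c [0.6004 0.0937] s [0.041  0.0403] a -43.0 z98 0.0416 rgb [42 41 37]
top [202. 262.] 257 c [0.5832 0.4751] s [0.0552 0.0428] a -53.4 z98 0.0285 rgb [104  91  67]
top [203. 319.] 271 c [0.4713 0.468 ] s [0.0568 0.0407] a -70.0 z98 0.0288 rgb [105  91  67]
top [266. 331.] 307 c [0.448  0.3505] s [0.0991 0.0365] a -25.3 z98 0.0283 rgb [88 88 87]
top [334. 334.] 141 c [0.4413 0.2192] s [0.0664 0.024 ] a -10.4 z98 0.0238 rgb [89 90 87]
top [399. 331.] 181 c [0.4484 0.0942] s [0.0424 0.0418] a -0.4 z98 0.0650 rgb [81 81 72]
top [356. 377.] 52 c [0.3639 0.1761] s [0.
[... 2300 characters left out ...]
, -0.3226]), array([0.2694, 0.0259]), 12.6) 330 z 0.0152 mean [ 0.5997 -0.3296  0.0149]
 pocket [384. 203.] (array([ 0.5223, -0.298 ]), array([0.0708, 0.0493]), 7.1) 147 z 0.0107 mean [ 0.5225 -0.2983  0.0105]
 pocket [320. 209.] (array([ 0.6516, -0.2679]), array([0.0546, 0.0485]), 4.0) 111 z 0.0110 mean [ 0.6515 -0.2687  0.0108]
 pocket [390. 220.] (array([ 0.5039, -0.2139]), array([0.1146, 0.0455]), 12.6) 266 z 0.0105 mean [ 0.5053 -0.2173  0.0104]
 pocket [321. 227.] (array([ 0.6353, -0.1873]), array([0.0821, 0.035 ]), 14.8) 149 z 0.0109 mean [ 0.6364 -0.1881  0.0107]
 pocket [359. 241.] (array([ 0.5542, -0.1294]), array([0.2783, 0.0102]), 11.8) 630 z 0.0116 mean [ 0.5566 -0.1298  0.0112]
```

```bash
python3 - <<'E'
from vis import *
f=np.load("side0.npz"); P=cloud("side",f["d"]); q=(abs(P[...,0]-.226)<.12)&(abs(P[...,1]+.636)<.12)&(P[...,2]>.15)
z=P[q][:,2]; print(q.sum(),np.percentile(z,[0,1,2,5,10]))
s=sense(); print(s["tcp_rot"].round(2),s["position"],s["finger_gap"])
def R(a): c,s=np.cos(a),np.sin(a); return np.array([[c,s,0],[s,-c,0],[0,0,-1.]])
for n,(x,y,a) in dict(big=(.449,.3495,-25.5),small=(.442,.219,-10),cart=(.6,.343,16.8),jar=(.602,.0945,0),L=(.502,-.208,12.3),S=(.632,-.18,12.3),O=(.519,-.288,12.3),Rd=(.648,-.26,12.3)).items():
  for fl in(0,180):
    r=inverse_kinematics([x,y,.1],R(np.radians(a+fl))); print(n,fl,None if r is None else np.round(r,2))
E
```

```text
666 [0.24367084 0.24560154 0.2477982  0.25364953 0.26308119]
[[ 0.94  0.33 -0.  ]
 [ 0.33 -0.94  0.  ]
 [-0.   -0.   -1.  ]] [ 0.22545101 -0.63573894  0.25535296] 0.08524414565276951
big 0 [-1.13  0.53  0.53  1.95 -0.38  0.76 -2.4 ]
big 180 [-0.23  0.58 -0.68  1.9   0.48  0.83 -0.04]
small 0 [-0.82  0.4   0.33  2.12 -0.21  0.66 -2.08]
small 180 [ 0.27  0.64 -1.07  2.06  0.74  0.89  0.17]
cart 0 [-0.15  0.74 -0.66  1.6   0.52  0.99 -2.26]
cart 180 [ 0.09  0.97 -1.16  1.58  0.93  1.23  0.61]
jar 0 [ 0.13  0.59 -0.48  1.81  0.36  0.83 -2.1 ]
jar 180 [ 0.35  0.68 -0.81  1.8   0.61  0.93  0.83]
L 0 [ 0.51  0.46 -0.24  1.98  0.16  0.72 -1.19]
L 180 [ 0.88  0.56 -0.74  1.96  0.52  0.82  1.63]
S 0 [ 0.39  0.61 -0.25  1.7   0.19  0.85 -1.3 ]
S 180 [ 0.69  0.71 -0.72  1.68  0.55  0.96  1.56]
O 0 [ 0.56  0.52 -0.16  1.87  0.12  0.77 -1.02]
O 180 [ 0.96  0.63 -0.72  1.84  0.53  0.88  1.76]
Rd 0 [ 0.43  0.66 -0.17  1.6   0.13  0.89 -1.14]
Rd 180 [ 0.77  0.77 -0.71  1.58  0.57  1.01  1.68]
```

Fully open, the tips sit about 12 mm ahead of the TCP, so the 25 mm figure is for shut fingers. That sets the grasp heights: tips must stay above the cork top when placing.

```bash
cat > job.py <<'E'
from vis import *
import sys
def R(deg): a=np.radians(deg+180); c,s=np.cos(a),np.sin(a); return np.array([[c,s,0],[s,-c,0],[0,0,-1.]])
def ax(deg): return np.array([np.cos(np.radians(deg)),np.sin(np.radians(deg))])
BY=12.3; C=np.array([.575,-.234]); u,v=ax(BY),ax(BY+90)
# name: x,y,yaw, offset along x, tcp height over underside, width, bay
T=dict(big=(.449,.3495,-25.5,-.007,.031,.031,C-.066*u+.041*v),
 small=(.4432,.2188,-10,-.005,.0305,.022,C+.066*u+.041*v),
 carton=(.600,.343,16.8,0,.031,.040,C-.066*u-.041*v),
 jar=(.602,.0945,0,0,.033,.044,C+.066*u-.041*v))
def go(n,N=40):
    x,y,a,off,h,w,bay=T[n]; p=np.array([x,y])+off*ax(a); q=bay+off*u
    P=lambda b,z:[b[0],b[1],z]
    command_gripper(min(.085,w+.03)); movep(P(p,.13),R(a)); print("hit",move_l(P(p,h),feed=.12,until_force=12))
    command_gripper(0,N); print(n,"gap",sense()["finger_gap"],"w",w,sense()["position"][2])
    move_l(P(p,.15),feed=.2); movep(P(q,.15),R(BY)); print("gap",sense()["finger_gap"])
    move_l(P(q,.011+h+.012),feed=.2); print("hit",move_l(P(q,.011+h+.0005),feed=.04,until_force=8))
    s=sense(); print("z",s["position"][2]-h-.011,s["wrist_force"].round(1))
    command_gripper(w+.012); move_l(P(q,.15),feed=.2); print("t",sense()["time_s"])
if __name__=="__main__":
    for n in sys.argv[1:]: go(n)
E
python3 job.py big; python3 - <<'E'
from vis import *
for n in("top","side"):
    p,d=camera(n); np.savez(f"{n}1.npz",p=p,d=d)
    c=p[110:240,300:430] if n=="top" else p[100:260,160:320]; cv2.imwrite(f"pics/{n}1.png",cv2.resize(c[:,:,::-1],(600,600)))
E
```

```text
hit False
big gap 0.029936162696733368 w 0.031 0.03190746272004979
gap 0.029374624249480737
hit True
z 0.0009023595176602429 [-0.9 -0.1  3.9]
t 10.125
```

View pics/side1.png

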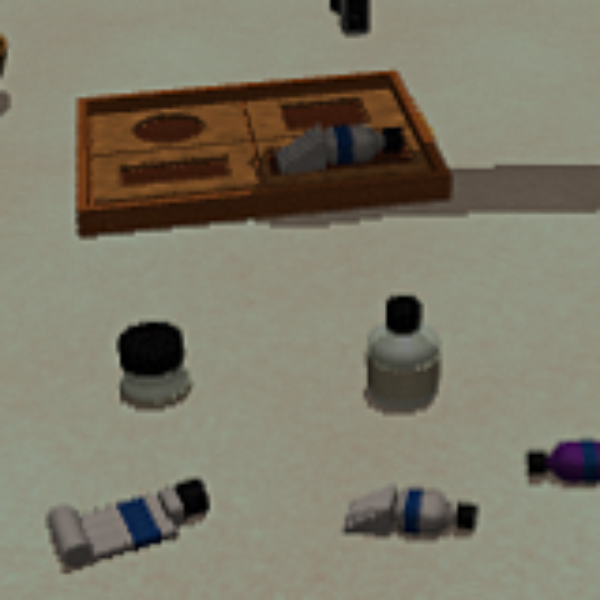

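The side crop shows the big tube lying in the long pocket at (345,148), and nothing else has moved. I'll go on with the other three and then measure.

```bash
python3 job.py small carton jar && python3 - <<'E'
from rig import *
s=sense(); import numpy as np
movep([.35,-.45,.3],s["tcp_rot"])
from vis import *
from job import T,C,u,v
for n in("top","side"):
    p,d,P=shot(n); np.savez(f"{n}2.npz",p=p,d=d)
    c=p[110:240,300:430] if n=="top" else p[100:260,160:320]; cv2.imwrite(f"pics/{n}2.png",cv2.resize(c[:,:,::-1],(600,600)))
    z0=np.median(P[...,2][abs(P[...,2])<.01]) 
    for k,t in T.items():
        b=t[6]; D=P[...,:2]-b; q=(abs(D@u)<.06)&(abs(D@v)<.034)&(P[...,2]-z0>.0205)
        print(n,k,q.sum(),"du,dv mm",[np.round((fit((P[q][:,:2]-b)@np.array([u,v]).T)[0])*1000,1)],fit((P[q][:,:2]))[1:],"top %.4f"%(np.percentile(P[q][:,2],97)-z0))
E
```

```text
hit False
small gap 0.020513832289932508 w 0.022 0.031241249080549743
gap 0.020538867560756565
hit False
z 0.0008473789021281632 [ 0.  -0.8  1. ]
t 17.85
hit False
carton gap 0.039088956130010274 w 0.04 0.03212971286960993
gap 0.03912268555235981
hit True
z 0.001078294086467698 [ 0.  -0.7  4.4]
t 26.525
hit False
jar gap 0.038797813468188676 w 0.044 0.03395488200387107
gap 0.03900849202125232
hit False
z 0.0010434286381435683 [ 0.4 -0.4  0.8]
t 33.8083
top big 292 du,dv mm [array([ 0.7, -1. ])] (array([0.1184, 0.0665]), 13.1) top 0.0400
top small 152 du,dv mm [array([ 0.2, -0.1])] (array([0.1192, 0.0664]), 13.0) top 0.0330
top carton 293 du,dv mm [array([-0.6,  0.4])] (array([0.1172, 0.0658]), 14.7) top 0.0398
top jar 202 du,dv mm [array([-0.4, -3.8])] (array([0.1112, 0.0629]), 17.2) top 0.0535
side big 214 du,dv mm [array([-2.5,  4. ])] (array([0.0896, 0.0382]), 0.5) top 0.0369
side small 89 du,dv mm [array([-1.8,  4.8])] (array([0.0569, 0.0243]), 1.2) top 0.0310
side carton 164 du,dv mm [array([2.1, 2.3])] (array([0.0569, 0.0437]), 4.5) top 0.0365
side jar 156 du,dv mm [array([3.1, 3.2])] (array([0.0386, 0.0381]), -17.4) top 0.0498
```

View pics/side2.png

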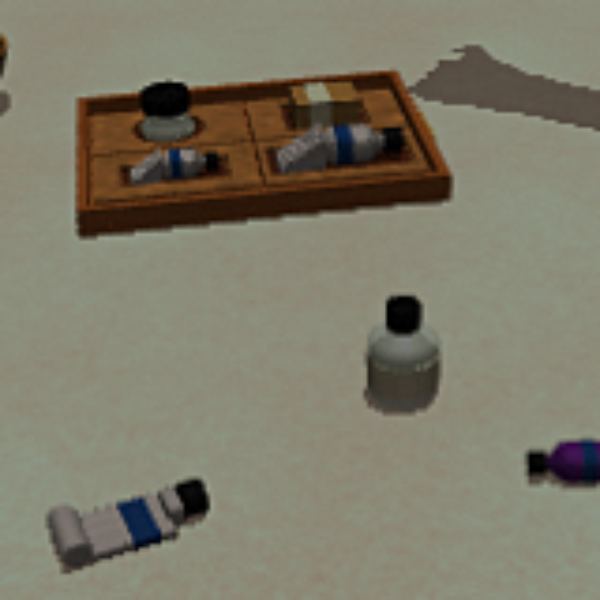

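View pics/top2.png

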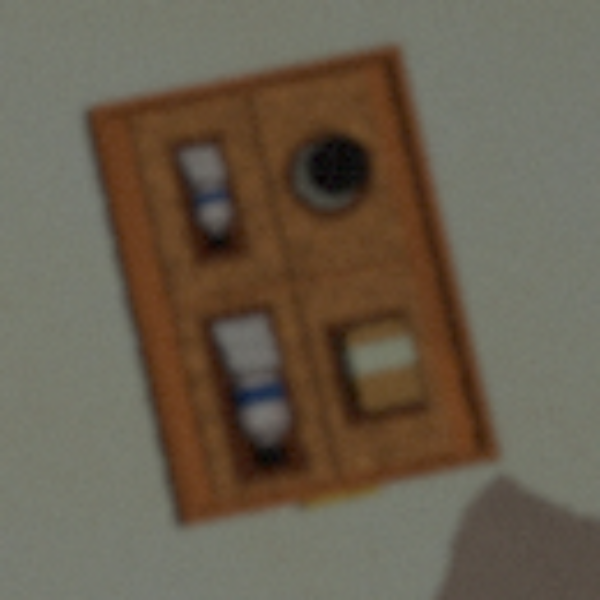

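Both views show all four items in their pockets, and the tops measure floor plus item height (37, 31, about 36 and 50 mm). The spent tube and bottle haven't moved. I'll check the carton and jar tops for tilt, then hand in.

```bash
python3 - <<'E'
from vis import *
from job import T,u,v
ok=True
for n in("top","side"):
    P=cloud(n,np.load(n+"2.npz")["d"])
    for k,zt in(("carton",.035),("jar",.049)):
        D=(P[...,:2]-T[k][6]); a,b=D@u,D@v; q=(abs(a)<.028)&(abs(b)<.024)&(abs(P[...,2]-zt)<.006)
        s=np.linalg.lstsq(np.c_[a[q],b[q],np.ones(q.sum())],P[q][:,2],rcond=None)[0]; print(n,k,q.sum(),s.round(3)); 
        ok&=abs(s[2]-zt)<.0035
s=sense(); print(ok,s["time_s"],s["wrist_force"].round(1))
if ok: print(finish_job())
E
```

```text
top carton 228 [-0.013 -0.018  0.034]
top jar 133 [0.018 0.011 0.048]
side carton 112 [ 0.    -0.059  0.034]
side jar 70 [ 0.01  -0.061  0.048]
True 35.3417 [ 0.2  1.  -1. ]
the job is handed in; nothing more can be done
None
```

The job is handed in after about 35 s of robot time: both full tubes, the carton and the jar measured seated in their pockets and released, and the spent tube and bottle looked unmoved in the last picture; the hand-in gave no verdict.

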